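# Load the field-railway wagons from the stacks

### The job

Take apart the two stacks of model loads and put every one of the five loads on its own wagon: the one whose rimmed bed has the same shape as the load and is just a little larger. Each load must end up upright and flat on the deck, wholly inside the rim. Set them down gently: do not drop, knock down or tip over any load.

Things in the scene. Friction and masses are not known exactly. Their poses are not given: they have to be found in the camera images.
- timber: Loose bundle of wooden beams, a solid block 116 x 44 x 34 mm high, about 0.11 kg, strapped by two dark bands. Origin: centre of its underside; z up. Long side along its x, 44 mm side along y. Starts on the table as the bottom of one of the two stacks (tank or case on it).
- crate: Loose flat wooden crate, square, 60 x 60 x 34 mm high, about 0.10 kg. Origin: centre of its underside; z up. Sides along its x and y. Starts on the table as the bottom of the other stack.
- tank: Loose upright round steel tank, 42 mm diameter, 34 mm high, about 0.13 kg, flat top and bottom. Origin: centre of its underside; z up. Starts standing on the timber bundle or on the crate, with the small box on top of it.
- case: Loose oblong wooden case 60 x 28 x 34 mm high, about 0.06 kg. Origin: centre of its underside; z up. 60 mm side along its x, 28 mm side along y. Starts lying on whichever of timber bundle and crate does not carry the tank.
- box: Loose small square wooden box 26 x 26 x 30 mm high, about 0.035 kg. Origin: centre of its underside; z up. Sides along its x and y. Starts on top of the tank.
- wagon_long: Fixed, cannot move. Small flat wagon on a short piece of track; a flat deck 48 mm above the table carries a low rim (4 mm high, 4 mm thick) that bounds its bed. Bed inside the rim: long rectangle 136 x 64 mm, 136 along its x (along the rails). Origin: under the middle of the wagon, at table height; z up. For the timber bundle.
- wagon_square: Fixed, cannot move. Small flat wagon on a short piece of track; a flat deck 48 mm above the table carries a low rim (4 mm high, 4 mm thick) that bounds its bed. Bed inside the rim: large square 80 x 80 mm, sides along its x and y. Origin: under the middle of the wagon, at table height; z up. For the crate.
- wagon_round: Fixed, cannot move. Small flat wagon on a short piece of track; a flat deck 48 mm above the table carries a low rim (4 mm high, 4 mm thick) that bounds its bed. Bed inside the rim: circle of 62 mm diameter. Origin: under the middle of the wagon, at table height; z up. For the tank.
- wagon_oblong: Fixed, cannot move. Small flat wagon on a short piece of track; a flat deck 48 mm above the table carries a low rim (4 mm high, 4 mm thick) that bounds its bed. Bed inside the rim: short rectangle 80 x 48 mm, 80 along its x (along the rails). Origin: under the middle of the wagon, at table height; z up. For the case.
- wagon_small: Fixed, cannot move. Small flat wagon on a short piece of track; a flat deck 48 mm above the table carries a low rim (4 mm high, 4 mm thick) that bounds its bed. Bed inside the rim: small square 46 x 46 mm, sides along its x and y. Origin: under the middle of the wagon, at table height; z up. For the small box.
There are look-alikes about, which are no part of the job. Leave any blue look-alike of the case alone.

How it is judged:
At the end, for the whole second after the job is handed in: Timber bundle on the long bed, crate on the large square bed, tank on the round bed, case on the oblong bed, small box on the small square bed: each within 15 mm of the bed's centre, its underside on the deck (within 2.5 mm), upright within 0.06 rad, at rest and released (horizontal distance between timber and wagon_long below 0.015 m and z of timber in the frame of wagon_long between 0.0455 and 0.0505 m and angle between each of timber, crate, tank, case, box's own z axis and vertical below 0.06 rad and linear speed of each of timber, crate, tank, case, box below 0.02 m/s and horizontal distance between crate and wagon_square below 0.015 m and z of crate in the frame of wagon_square between 0.0455 and 0.0505 m and horizontal distance between tank and wagon_round below 0.015 m and z of tank in the frame of wagon_round between 0.0455 and 0.0505 m and horizontal distance between case and wagon_oblong below 0.015 m and z of case in the frame of wagon_oblong between 0.0455 and 0.0505 m and horizontal distance between box and wagon_small below 0.015 m and z of box in the frame of wagon_small between 0.0455 and 0.0505 m); the robot touches nothing.
It fails at once if a load is tipped over (leans more than 45 degrees) (angle between any of timber, crate, tank, case, box's own z axis and vertical above 0.79 rad).
It fails at once if a load is dropped or knocked down (moves faster than 0.8 m/s without being held, as after a fall of about 3 cm) ((linear speed of timber above 0.8 m/s and contact force between timber and the fingers below 0.05 N) or (linear speed of crate above 0.8 m/s and contact force between crate and the fingers below 0.05 N) or (linear speed of tank above 0.8 m/s and contact force between tank and the fingers below 0.05 N) or (linear speed of case above 0.8 m/s and contact force between case and the fingers below 0.05 N) or (linear speed of box above 0.8 m/s and contact force between box and the fingers below 0.05 N)).
It also fails if it takes over 128 s, if anything falls off the work surface, if the arm or the gripper's body presses on something with over 40 N, if the wrist force passes 120 N, or if a joint passes its speed limit or range.

### The arm

A 6-joint arm with a two-finger parallel gripper is mounted at the origin on the work surface. World frame = base frame: x ahead of the robot, y to its left, z up, the work surface at z = 0. Lengths are in m, angles in rad, forces in N, time in s.
With the tool pointing down it reaches from about 0.275 to 0.725 m from the base axis. Payload 5.6 kg.
Tool frame: the origin (TCP) lies midway between the tips of the shut fingers; the grasp point (between the pads) lies 19 mm behind it; z points along the fingers, y is the line along which they close (so a half turn about z gives the same grasp; the last joint's range is limited). The gripper opens to 85 mm and grips with 20 to 120 N. Pads are 22 mm wide; open, the fingers measure 114 mm over their backs; the gripper's body (76 mm by 85 mm) begins 54 mm behind the grasp point. The pads swing forward as they close: fully open they stand 13 mm farther back than shut.
Start: joints at [-0.917, 0.255, 0.108, 0, -1.424, -0.285], TCP at [0.198, -0.513, 0.231] pointing down, gripper open.
Joint ranges: [-2.95, 2.95], [-1.21, 1.97], [-1.09, 1.5], [-2.87, 1.71], [-2.94, -0.07], [-3.05, 3.05]. Speed limits (rad/s): [2.57, 2.57, 3.14, 3.14, 3.14, 3.14].

### API

Orientations are given as a unit quaternion [w, x, y, z].
In Python, from rig import monitor, read_camera, camera_info, order, finder gives the robot as it stands.
- The arm moves only by the tool drive_tool, never from a script. Its arguments are lists of equal length, an entry for each row: "travel": the shift along the world's x, y, z as a fraction of full scale, a list of three; "angular": the turn, a rotation vector about the world's x, y, z as a fraction of full scale, a list of three. A call has 1 to 8 rows; each row is the pose to reach, as a shift and turn from the pose commanded when the call began; what a row does not reach only later rows make up. Full scale, the value 1, is 0.5 m for a shift and 30 degrees for a turn. A row lasts 1/10 s, in which the tool goes at most 50 mm and 8.59 degrees, less where a joint would pass 70% of its speed; a pose out of reach is approached as far as the arm can. A call with a number of a shift or a turn outside -1 to 1 is refused whole. A call with a gripper value outside its range is refused whole. "jaw" is the opening, from -1 (shut) to 1 (fully open), so that 0 is half open, set as the call begins (left out, the last holds). The fingers move at their own pace and stop on an object; "newtons" is the grip in N (left out, the last holds). Time passes only in rows, so rows that repeat a pose let the fingers close. It gives the time, the measured TCP pose, the force, the opening and the grip force at its end, in the units of the state.
- monitor.read_state(): the state, without advancing time (a new reading comes with each control period).
- read_camera(name): name is "scene" or "top"; returns (picture, depth): 400x640x3 uint8, blue, green, red; 400x640 float32, m along the optical axis (not along the pixel's ray), 0 where there is no reading.
- camera_info(name): a dict with "fx", "fy", "cx", "cy" (pixels), "k1" (the pictures are not rectified: a ray, as slopes to the right and down, at radius r is drawn at 1 + k1 r^2 times it, then the intrinsics apply), "world_to_cam" (4x4, takes a point from world to camera coordinates). Camera axes: x right, y up, looking along -z (the intrinsics and any distortion apply to the point x, -y, -z); pixel columns grow to the right and rows downward; lengths in m; the calibration is good to about 2 mm. A picture is of the moment at which its call begins. camera_info takes no time and is no camera call.
- order.job_done(): hands the job in; it is judged then, once.
Trained networks look in the newest picture that a camera, given by its name, has taken for a name from the list of things; names that differ only in an ending like _2 or _b are one class to them, and where a whole thing is asked for, a point or a joint stands for the part that bears it (a point fixed in the world has none). Each returns a list of dicts, best first, with "conf" (0 to 1); they miss things now and then, are a little off and sometimes report something else, mostly with a low value. They report only what shows in the picture. A call takes as long as a camera call. They do not tell look-alikes from the thing itself.
- finder.search_frame(thing, camera): "uv" ([column, row] in pixels, amid what is visible of it).
- finder.tip_of(thing, camera): "uv" ([column, row] in pixels: a listed point, or the origin of a listed thing).
The state is a dict: "t": time; "q": joint angles; "qd": joint speeds; "joint_torque": joint torques, N m; "eef_pos": TCP position; "orientation": TCP orientation; "force": force on the tool from outside, world axes, zero at the start; "torque": the same for the moment, N m; "width": finger opening in m; "grip_force": force on a finger pad.
Only numpy, scipy, OpenCV 4.12 (cv2) and the standard library are available. Lean on these libraries where they do the work, as an engineer would, in place of code of your own. Each camera call takes 0.05 s, during which the arm holds its last target. There are 200 camera calls.

## Working session

There is one attempt and no reset: what is moved stays moved. The work goes in short steps, Python scripts to look and compute and a tool call to move; the robot and the scene stay as the last step left them, time stands still between calls to the robot, and variables do not carry over. Pictures are saved under pics/ and viewed, at most 14 in all, crops included, and the job is handed in when it is done.

Besides the shell and the picture viewer there is one more tool, called after "Emit:" by a JSON object that holds its "op" and its "data". drive_tool: Moves the arm, as the interface text tells. Shift numbers are shares of 0.5 m and turn numbers shares of 30 degrees, none past 1 either way. Its arguments: {"type":"object","properties":{"travel":{"type":"array"},"angular":{"type":"array"},"jaw":{"type":"number"},"newtons":{"type":"number"}},"required":["travel","angular"]}

```bash
mkdir -p pics; cat > h.py <<'E'
import numpy as np, cv2
from rig import monitor, read_camera, camera_info, order, finder
def cam(n):
    i=camera_info(n); return i,np.array(i["world_to_cam"])
def rays(n,uv):
    i,T=cam(n); uv=np.atleast_2d(uv).astype(float)
    d=(uv-[i["cx"],i["cy"]])/[i["fx"],i["fy"]]; s=d.copy()
    for _ in range(10): s=d/(1+i["k1"]*(s**2).sum(1,keepdims=True))
    return s,T
def at_depth(n,uv,z):
    s,T=rays(n,uv); z=np.atleast_1d(z)
    p=np.c_[s[:,0]*z,-s[:,1]*z,-z]
    return (p-T[:3,3])@T[:3,:3]
def at_z(n,uv,h):
    s,T=rays(n,uv); R=T[:3,:3]; c=-R.T@T[:3,3]
    d=np.c_[s[:,0],-s[:,1],-np.ones(len(s))]@R
    return c+d*((h-c[2])/d[:,2])[:,None]
def cloud(n,D):
    v,u=np.nonzero(D>0); return np.c_[u,v],at_depth(n,np.c_[u,v],D[v,u])
E
python3 - <<'E'
from h import *
np.set_printoptions(precision=3,suppress=True)
for n in("top","scene"):
    P,D=read_camera(n); cv2.imwrite(f"pics/{n}0.png",P); np.save(n+"0.npy",D)
    i,T=cam(n); print(n,i["fx"],i["k1"],-T[:3,:3].T@T[:3,3])
for t in "timber crate tank case box wagon_long wagon_square wagon_round wagon_oblong wagon_small".split():
    for r in finder.search_frame(t,"top")[:3]:
        u,v=map(int,np.round(r["uv"])); d=D0=np.load("top0.npy")[v,u]
        print(t,r["conf"],np.round(r["uv"]),at_depth("top",[u,v],d)[0])
s=monitor.read_state();print(s["eef_pos"],s["orientation"],s["width"],s["t"])
E
```

```text
top 426.77365917696267 -0.10835982464691675 [ 0.35  -0.019  1.063]
scene 510.249007442502 -0.026933494200526705 [ 1.433 -0.267  0.701]
timber 0.55 [366. 260.] [ 0.413 -0.136  0.031]
crate 0.88 [260. 242.] [0.452 0.12  0.033]
crate 0.48 [364. 261.] [ 0.411 -0.131  0.035]
tank 0.51 [365. 253.] [ 0.427 -0.13   0.07 ]
case 0.69 [253. 236.] [0.463 0.133 0.067]
case 0.67 [220. 256.] [0.417 0.216 0.033]
case 0.5 [248. 198.] [0.56  0.154 0.034]
box 0.45 [373. 248.] [ 0.437 -0.145  0.095]
wagon_long 0.85 [203. 188.] [0.581 0.265 0.048]
wagon_square 0.83 [316. 167.] [ 0.639 -0.012  0.045]
wagon_round 0.89 [413. 185.] [ 0.597 -0.251  0.047]
wagon_oblong 0.77 [457. 255.] [ 0.426 -0.354  0.046]
wagon_small 0.89 [170. 249.] [0.429 0.336 0.048]
[ 0.198 -0.513  0.231] [ 0.    -0.183  0.983  0.   ] 0.0854316463162255 0.6
```

View pics/top0.png

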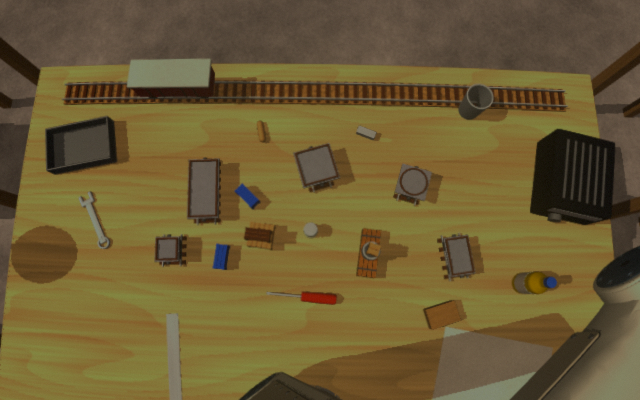

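View pics/scene0.png

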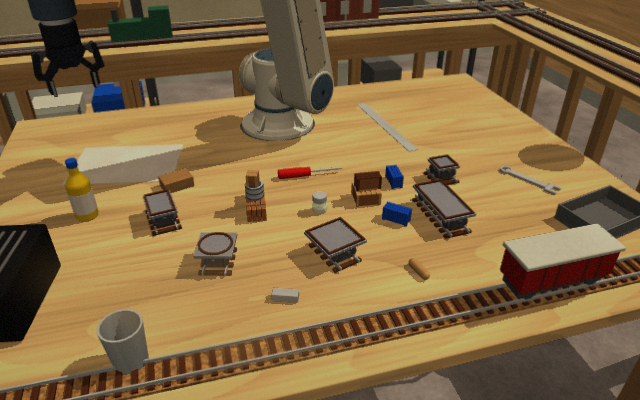

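```bash
cat >> h.py <<'E'
def rect(p):
    (c,s,a)=cv2.minAreaRect((p[:,:2]*1000).astype(np.float32))
    if s[0]<s[1]: s=s[::-1]; a+=90
    return np.round([c[0],c[1],s[0],s[1],(a+90)%180-90],1),len(p)  # mm, deg of long side
def sel(w,c,r,z0,z1):
    return w[(np.hypot(*(w[:,:2]-c).T)<r)&(w[:,2]>z0)&(w[:,2]<z1)]
E
python3 - <<'E'
from h import *
np.set_printoptions(precision=3,suppress=True)
D=np.load("top0.npy"); P=cv2.imread("pics/top0.png"); uv,w=cloud("top",D)
print("table z",np.percentile(w[(abs(w[:,0]-.35)<.03)&(abs(w[:,1])<.03),2],[5,50,95]))
for n,c,r,a,b in [("box",(.435,-.145),.04,.09,.12),("tank",(.43,-.14),.05,.06,.085),("timber",(.42,-.135),.09,.027,.042),("case",(.46,.13),.06,.06,.08),("crate",(.455,.12),.06,.027,.045)]:
    p=sel(w,c,r,a,b);print(n,rect(p),np.median(p[:,2]))
for n,c in [("long",(.581,.265)),("square",(.639,-.012)),("round",(.597,-.251)),("oblong",(.426,-.354)),("small",(.429,.336))]:
    p=sel(w,c,.095,.043,.06);print(n,rect(p),np.median(p[:,2]),p[:,:2].mean(0))
    for r in finder.tip_of("wagon_"+n,"top")[:1]: print("  tip",at_z("top",r["uv"],0)[0], r["conf"])
a=cv2.resize(P[140:290,140:340],None,fx=4,fy=4,interpolation=2);b=cv2.resize(P[150:300,320:520],None,fx=4,fy=4,interpolation=2)
cv2.imwrite("pics/a.png",a[:600]);cv2.imwrite("pics/b.png",b[:600])
E
```

```text
table z [-0.004 -0.     0.024]
box (array([ 433.9, -145.7,   26.1,   25.9,   72.3]), 125) 0.09672250037178948
tank (array([ 434.7, -142.7,   40. ,   37.7,  -87.7]), 122) 0.06686350755104761
timber (array([ 431.9, -142.8,  115. ,   44.7,   -7.3]), 615) 0.03264838897940425
case (array([466.8, 123.3,  59.4,  27.7,  84.3]), 288) 0.06668500132626087
crate (array([469. , 120.7,  61.6,  60.2,  83.5]), 319) 0.032944692047297
long (array([581.5, 265.6, 152.2,  78.6,   2.9]), 1842) 0.047404531075339 [0.58  0.265]
  tip [0.586 0.278 0.   ] 0.63
square (array([643.8, -11.4,  95.2,  93.9,  17.1]), 1384) 0.04740621524111033 [ 0.643 -0.011]
  tip [ 0.645 -0.006  0.   ] 0.85
round (array([ 605.6, -252.4,   77.4,   77.3,   74.3]), 907) 0.0472524287715981 [ 0.605 -0.252]
  tip [ 0.605 -0.242  0.   ] 0.65
oblong (array([ 426.7, -358.9,   93.6,   64.7,    7.8]), 987) 0.047417652910872646 [ 0.426 -0.358]
  tip [ 0.425 -0.363  0.   ] 0.72
small (array([457.5, 336.2, 133. ,  74.7, -16.8]), 649) 0.04801840622603081 [0.433 0.342]
  tip [0.43  0.344 0.   ] 0.8
```

View pics/a.png

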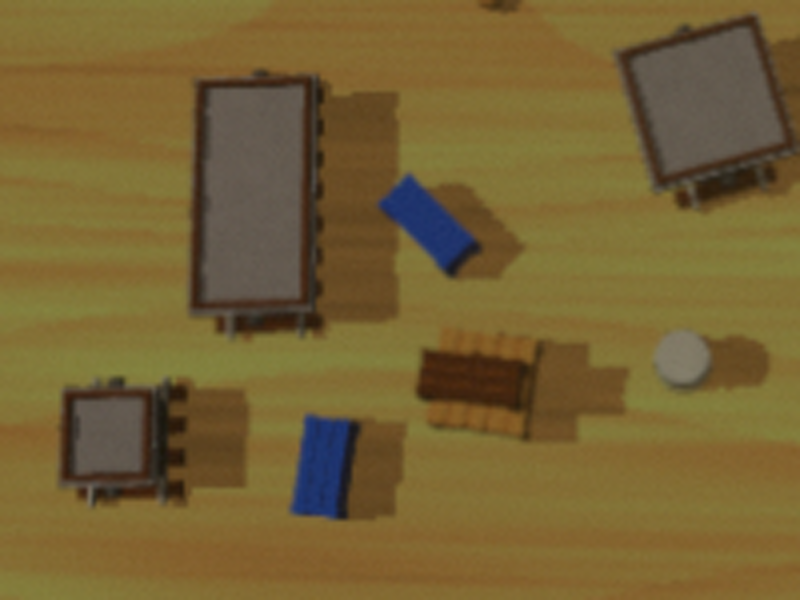

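View pics/b.png

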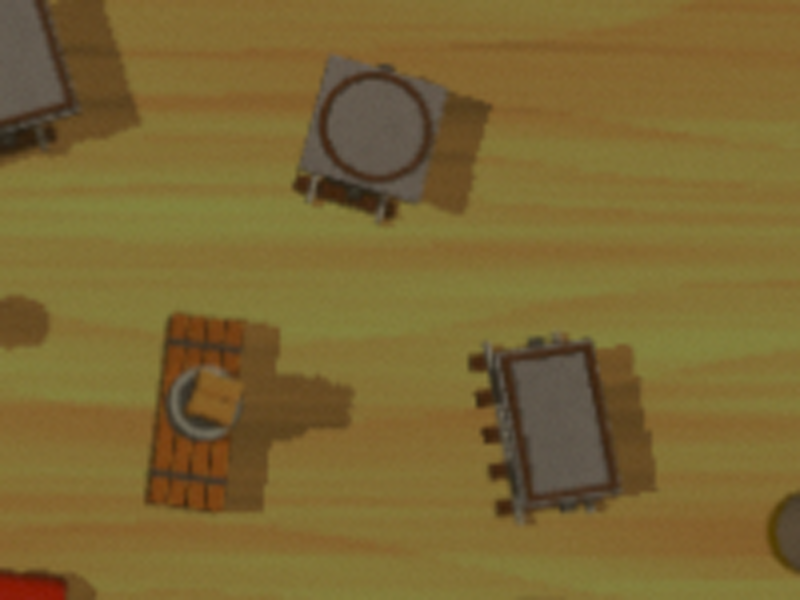

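Emit:
{"op": "drive_tool", "data": {"travel": [[0.472, 0.734, 0], [0.472, 0.734, 0], [0.472, 0.734, 0], [0.472, 0.734, 0], [0.472, 0.734, 0], [0.472, 0.734, 0], [0.472, 0.734, 0], [0.472, 0.734, 0]], "angular": [[0, 0, -1], [0, 0, -1], [0, 0, -1], [0, 0, -1], [0, 0, -1], [0, 0, -1], [0, 0, -1], [0, 0, -1]], "jaw": 0.2, "newtons": 25}}

```text
t: 1.65
eef_pos: [0.404, -0.1927, 0.2317]
orientation: [0.001, 0.077, 0.997, -0.0]
force: [2.1, -1.0, -0.4]
width: 0.0515
grip_force: 0.0
```

```bash
cat > st.py <<'E'
from h import *
s=monitor.read_state(); w,x,y,z=s["orientation"]
# tool y axis in world
yx,yy=2*(x*y-w*z),1-2*(x*x+z*z)
tz=1-2*(x*x+y*y)
print("t",round(s["t"],2),"pos",np.round(np.array(s["eef_pos"])*1000,1),"phi",round(np.degrees(np.arctan2(yy,yx))%180,1),"tz",round(tz,4),"w",round(s["width"]*1000,1),"g",round(s["grip_force"],1),"F",np.round(s["force"],1),"q",np.round(s["q"],2))
E
python3 st.py; python3 - <<'E'
from h import *
uv,w=cloud("top",np.load("top0.npy"))
p=sel(w,(.433,.340),.05,.043,.06);print(rect(p),p[:,:2].mean(0))
print(at_z("top",[[165.9,248.8]],.052))
E
```

```text
t 1.65 pos [ 404.  -192.7  231.7] phi 81.1 tz -1.0 w 51.5 g 0.0 F [ 2.1 -1.  -0.4] q [-0.09  0.05 -0.14  0.   -1.38 -1.63]
(array([430.3, 345.3,  62.6,  60.5, -88.1]), 623) [0.42963092 0.3438745 ]
[[0.42919109 0.34439779 0.052     ]]
```

Emit:
{"op": "drive_tool", "data": {"travel": [[0.04, 0.062, -0.1], [0.04, 0.062, -0.16], [0.04, 0.062, -0.16], [0.04, 0.062, -0.16], [0.04, 0.062, -0.16]], "angular": [[0, 0, -0.29], [0, 0, -0.29], [0, 0, -0.29], [0, 0, -0.29], [0, 0, -0.29]]}}

```text
t: 2.15
eef_pos: [0.4245, -0.1646, 0.1537]
orientation: [0.002, 0.153, 0.988, -0.0]
force: [-0.3, 0.6, 1.9]
width: 0.0507
grip_force: 0.0
```

```bash
python3 st.py
```

```text
t 2.15 pos [ 424.5 -164.6  153.7] phi 72.4 tz -1.0 w 50.7 g 0.0 F [-0.3  0.6  1.9] q [-0.02  0.11 -0.28  0.   -1.18 -1.86]
```

Emit:
{"op": "drive_tool", "data": {"travel": [[0.019, 0.038, 0], [0.019, 0.038, -0.04], [0.019, 0.038, -0.1], [0.019, 0.038, -0.162], [0.019, 0.038, -0.162], [0.019, 0.038, -0.162]], "angular": [[0, 0, 0], [0, 0, 0], [0, 0, 0], [0, 0, 0], [0, 0, 0], [0, 0, 0]]}}

```text
t: 2.75
eef_pos: [0.4339, -0.1454, 0.0723]
orientation: [0.001, 0.153, 0.988, -0.0]
force: [0.5, -0.1, 1.1]
width: 0.0515
grip_force: 0.0
```

```bash
python3 st.py
```

```text
t 2.75 pos [ 433.9 -145.4   72.3] phi 72.4 tz -1.0 w 51.5 g 0.0 F [ 0.5 -0.1  1.1] q [ 0.02  0.19 -0.41  0.   -0.97 -1.9 ]
```

Emit:
{"op": "drive_tool", "data": {"travel": [[0, 0, 0], [0, 0, 0], [0, 0, 0], [0, 0, 0], [0, 0, 0], [0, 0, 0]], "angular": [[0, 0, 0], [0, 0, 0], [0, 0, 0], [0, 0, 0], [0, 0, 0], [0, 0, 0]], "jaw": -1}}

```text
t: 3.35
eef_pos: [0.4345, -0.1449, 0.0725]
orientation: [0.002, 0.152, 0.988, -0.0]
force: [-0.6, 0.6, 7.3]
width: 0.0258
grip_force: 25.6
```

Emit:
{"op": "drive_tool", "data": {"travel": [[0, 0, 0.03], [0, 0, 0.1], [0, 0, 0.17], [0, 0.08, 0.17], [0, 0.18, 0.17], [0, 0.28, 0.17], [0, 0.37, 0.17], [0, 0.46, 0.17]], "angular": [[0, 0, 0], [0, 0, 0], [0, 0, 0], [0, 0, 0.1], [0, 0, 0.3], [0, 0, 0.5], [0, 0, 0.65], [0, 0, 0.65]]}}

```text
t: 4.15
eef_pos: [0.4326, 0.0874, 0.1563]
orientation: [0.001, -0.018, 1.0, 0.0]
force: [1.4, -0.7, -0.9]
width: 0.0254
grip_force: 24.7
```

Emit:
{"op": "drive_tool", "data": {"travel": [[0, 0.1, 0], [0, 0.2, 0], [0, 0.3, 0], [0, 0.4, 0], [0, 0.47, 0], [0, 0.51, 0], [0, 0.51, 0], [0, 0.51, 0]], "angular": [[0, 0, 0], [0, 0, 0], [0, 0, 0], [0, 0, 0], [0, 0, 0], [0, 0, 0], [0, 0, 0], [0, 0, 0]]}}

```text
t: 4.95
eef_pos: [0.4326, 0.3406, 0.1556]
orientation: [0.0, -0.017, 1.0, 0.0]
force: [0.5, -0.3, -0.9]
width: 0.0257
grip_force: 24.8
```

```bash
python3 st.py
```

```text
t 4.95 pos [432.6 340.6 155.6] phi 92.0 tz -1.0 w 25.7 g 24.8 F [ 0.5 -0.3 -0.9] q [ 0.95  0.29 -0.04 -0.   -1.24 -2.49]
```

Emit:
{"op": "drive_tool", "data": {"travel": [[-0.005, 0.007, -0.04], [-0.005, 0.007, -0.1], [-0.005, 0.007, -0.15], [-0.005, 0.007, -0.18], [-0.005, 0.007, -0.195], [-0.005, 0.007, -0.203], [-0.005, 0.007, -0.205], [-0.005, 0.007, -0.205]], "angular": [[0, 0, 0], [0, 0, 0], [0, 0, 0], [0, 0, 0], [0, 0, 0], [0, 0, 0], [0, 0, 0], [0, 0, 0]]}}

```text
t: 5.75
eef_pos: [0.4307, 0.3442, 0.0537]
orientation: [0.001, -0.017, 1.0, 0.001]
force: [-0.7, 0.3, 0.1]
width: 0.0252
grip_force: 24.8
```

```bash
python3 st.py
```

```text
t 5.75 pos [430.7 344.2  53.7] phi 91.9 tz -1.0 w 25.2 g 24.8 F [-0.7  0.3  0.1] q [ 0.96  0.38 -0.19  0.   -1.   -2.5 ]
```

Emit:
{"op": "drive_tool", "data": {"travel": [[0, 0, -0.002], [0, 0, -0.003]], "angular": [[0, 0, 0], [0, 0, 0]]}}

```text
t: 5.95
eef_pos: [0.4307, 0.3444, 0.0525]
orientation: [0.001, -0.017, 1.0, 0.001]
force: [-3.1, -1.4, 8.9]
width: 0.0259
grip_force: 25.8
```

Emit:
{"op": "drive_tool", "data": {"travel": [[0, 0, 0], [0, 0, 0], [0, 0, 0], [0, 0, 0.03], [0, 0, 0.12], [0, 0, 0.22], [0, -0.1, 0.22], [0, -0.2, 0.22]], "angular": [[0, 0, 0], [0, 0, 0], [0, 0, 0], [0, 0, 0], [0, 0, 0], [0, 0, 0], [0, 0, 0], [0, 0, 0]], "jaw": 0.2}}

```text
t: 6.75
eef_pos: [0.4308, 0.2442, 0.1628]
orientation: [0.001, -0.018, 1.0, 0.001]
force: [0.7, -1.6, -0.3]
width: 0.0511
grip_force: 0.0
```

```bash
python3 st.py; python3 - <<'E'
from h import *
P,D=read_camera("top"); uv,w=cloud("top",D)
for n,c,r,a,b in [("box",(.43,.344),.035,.065,.09),("tank",(.435,-.142),.05,.06,.085),("case",(.466,.123),.06,.06,.08)]:
    p=sel(w,c,r,a,b);print(n,rect(p),p.mean(0),cv2.minEnclosingCircle((p[:,:2]*1000).astype(np.float32)))
E
```

```text
t 6.75 pos [430.8 244.2 162.8] phi 92.1 tz -1.0 w 51.1 g 0.0 F [ 0.7 -1.6 -0.3] q [ 0.83  0.18 -0.17  0.   -1.22 -2.37]
box (array([0., 0., 0., 0., 0.]), 0) [nan nan nan] ((0.0, 0.0), 0.0)
tank (array([ 434.7, -142.9,   40.2,   37.6,  -89.2]), 249) [ 0.43423315 -0.14291964  0.06679501] ((433.9183044433594, -142.9123992919922), 20.73358726501465)
case (array([466.4, 123.1,  60. ,  28.8,  83.3]), 289) [0.46685771 0.12356311 0.06677247] ((467.6097106933594, 122.88916778564453), 32.369483947753906)<stdin>:4: RuntimeWarning: Mean of empty slice.
  ret = um.true_divide(
```

Emit:
{"op": "drive_tool", "data": {"travel": [[0.02, -0.08, 0], [0.05, -0.16, 0], [0.072, -0.242, 0], [0.072, -0.242, 0]], "angular": [[0, 0, 0.28], [0, 0, 0.56], [0, 0, 0.84], [0, 0, 1]]}}

```text
t: 7.2
eef_pos: [0.4667, 0.1196, 0.1613]
orientation: [-0.0, -0.276, 0.961, -0.0]
force: [-0.1, 0.7, 0.4]
width: 0.0512
grip_force: 0.0
```

Emit:
{"op": "drive_tool", "data": {"travel": [[0, 0, 0], [0, 0, 0], [0, 0, 0], [0, 0, 0]], "angular": [[0, 0, 0.28], [0, 0, 0.56], [0, 0, 0.84], [0, 0, 1]]}}

```text
t: 7.6
eef_pos: [0.4662, 0.1228, 0.1612]
orientation: [-0.0, -0.517, 0.856, 0.0]
force: [0.4, -0.2, -0.2]
width: 0.0513
grip_force: 0.0
```

Emit:
{"op": "drive_tool", "data": {"travel": [[0, 0, 0], [0, 0, 0], [0, 0, -0.05], [0, 0, -0.1], [0, 0, -0.1], [0, 0, -0.1]], "angular": [[0, 0, 0.28], [0, 0, 0.56], [0, 0, 0.72], [0, 0, 0.72], [0, 0, 0.72], [0, 0, 0.72]]}}

```text
t: 8.2
eef_pos: [0.4664, 0.1228, 0.1117]
orientation: [-0.0, -0.666, 0.746, -0.0]
force: [0.5, 0.5, 0.8]
width: 0.0513
grip_force: 0.0
```

```bash
python3 st.py
```

```text
t 8.2 pos [466.4 122.8 111.7] phi 173.5 tz -1.0 w 51.3 g 0.0 F [0.5 0.5 0.8] q [ 0.58  0.2  -0.28  0.   -1.09 -0.7 ]
```

Down to 0.040 and grip.

Emit:
{"op": "drive_tool", "data": {"travel": [[0, 0.001, -0.06], [0, 0.001, -0.11], [0, 0.001, -0.143], [0, 0.001, -0.143], [0, 0.001, -0.143]], "angular": [[0, 0, 0], [0, 0, 0], [0, 0, 0], [0, 0, 0], [0, 0, 0]]}}

```text
t: 8.7
eef_pos: [0.4674, 0.1239, 0.0413]
orientation: [0.001, -0.666, 0.746, -0.0]
force: [-0.2, 0.0, 0.6]
width: 0.0514
grip_force: 0.0
```

Emit:
{"op": "drive_tool", "data": {"travel": [[0, 0, 0], [0, 0, 0], [0, 0, 0], [0, 0, 0], [0, 0, 0], [0, 0, 0]], "angular": [[0, 0, 0], [0, 0, 0], [0, 0, 0], [0, 0, 0], [0, 0, 0], [0, 0, 0]], "jaw": -1}}

```text
t: 9.3
eef_pos: [0.4675, 0.124, 0.0415]
orientation: [0.002, -0.666, 0.746, -0.001]
force: [-0.3, 0.4, 7.2]
width: 0.0276
grip_force: 25.8
```

Emit:
{"op": "drive_tool", "data": {"travel": [[0, 0, 0.03], [0, 0, 0.1], [0, 0, 0.18], [0, 0, 0.24], [0, -0.08, 0.24], [0, -0.16, 0.24], [-0.01, -0.24, 0.24], [-0.02, -0.32, 0.24]], "angular": [[0, 0, 0], [0, 0, 0], [0, 0, 0], [0, 0, 0], [0, 0, -0.25], [0, 0, -0.5], [0, 0, -0.75], [0, 0, -1]]}}

```text
t: 10.1
eef_pos: [0.4559, -0.0379, 0.1602]
orientation: [0.0, -0.448, 0.894, -0.0]
force: [-0.5, -0.1, -0.6]
width: 0.0277
grip_force: 25.0
```

Emit:
{"op": "drive_tool", "data": {"travel": [[-0.01, -0.08, 0], [-0.02, -0.16, 0], [-0.03, -0.24, 0], [-0.04, -0.32, 0], [-0.05, -0.4, 0], [-0.06, -0.48, 0]], "angular": [[0, 0, -0.25], [0, 0, -0.5], [0, 0, -0.75], [0, 0, -1], [0, 0, -1], [0, 0, -1]]}}

```text
t: 10.7
eef_pos: [0.4258, -0.2781, 0.1602]
orientation: [0.0, -0.204, 0.979, -0.0]
force: [1.5, 0.9, 0.0]
width: 0.0278
grip_force: 24.9
```

Emit:
{"op": "drive_tool", "data": {"travel": [[0, -0.08, 0], [0, -0.15, 0], [0, -0.165, 0], [0, -0.165, 0], [0, -0.165, 0]], "angular": [[0, 0, -0.25], [0, 0, -0.52], [0, 0, -0.52], [0, 0, -0.52], [0, 0, -0.52]]}}

```text
t: 11.2
eef_pos: [0.4262, -0.3584, 0.1598]
orientation: [0.0, -0.07, 0.998, 0.0]
force: [0.1, -0.5, -0.3]
width: 0.0276
grip_force: 25.0
```

```bash
python3 st.py; python3 - <<'E'
from h import *
P,D=read_camera("top"); uv,w=cloud("top",D)
for n,c,r,a,b in [("box",(.43,.344),.035,.065,.09),("crate",(.466,.123),.06,.025,.045),("tank",(.435,-.142),.05,.06,.085),("long",(.581,.265),.095,.043,.06)]:
    p=sel(w,c,r,a,b);print(n,rect(p),p.mean(0) if len(p) else 0)
E
```

```text
t 11.2 pos [ 426.2 -358.4  159.8] phi 98.0 tz -1.0 w 27.6 g 25.0 F [ 0.1 -0.5 -0.3] q [-0.42  0.3  -0.01 -0.   -1.26 -1.01]
box (array([430.6, 342.7,  28.4,  25.7, -88.4]), 138) [0.43058202 0.34184741 0.07605021]
crate (array([468.7, 119.7,  59.7,  59.6,  83.7]), 578) [0.46834034 0.12059156 0.03257094]
tank (array([ 434.6, -142.9,   40.2,   37.5,   89.4]), 248) [ 0.43417513 -0.14290294  0.06690428]
long (array([581.6, 265.5, 152.3,  78.1,   2.5]), 1819) [0.57962419 0.26503559 0.04775816]
```

Emit:
{"op": "drive_tool", "data": {"travel": [[0, 0, -0.05], [0, 0, -0.12], [0, 0, -0.17], [0, 0, -0.195], [0, 0, -0.203], [0, 0, -0.206], [0, 0, -0.208], [0, 0, -0.209]], "angular": [[0, 0, 0], [0, 0, 0], [0, 0, 0], [0, 0, 0], [0, 0, 0], [0, 0, 0], [0, 0, 0], [0, 0, 0]]}}

```text
t: 12.05
eef_pos: [0.427, -0.3594, 0.0565]
orientation: [0.001, -0.069, 0.998, -0.001]
force: [0.8, 0.4, 1.0]
width: 0.0275
grip_force: 25.0
```

```bash
python3 st.py
```

```text
t 12.05 pos [ 427.  -359.4   56.5] phi 97.9 tz -1.0 w 27.5 g 25.0 F [0.8 0.4 1. ] q [-0.42  0.38 -0.17  0.   -1.01 -1.01]
```

Emit:
{"op": "drive_tool", "data": {"travel": [[0, 0, -0.002], [0, 0, -0.003]], "angular": [[0, 0, 0], [0, 0, 0]]}}

```text
t: 12.25
eef_pos: [0.4269, -0.3594, 0.0555]
orientation: [0.001, -0.069, 0.998, -0.001]
force: [-0.9, 3.9, 10.2]
width: 0.0276
grip_force: 26.0
```

Emit:
{"op": "drive_tool", "data": {"travel": [[0, 0, 0], [0, 0, 0], [0, 0, 0], [0, 0, 0.03], [0, 0, 0.12], [0, 0.08, 0.16], [0.01, 0.16, 0.16], [0.015, 0.25, 0.16]], "angular": [[0, 0, 0], [0, 0, 0], [0, 0, 0], [0, 0, 0], [0, 0, 0], [0, 0, 0], [0, 0, 0], [0, 0, 0]], "jaw": 0.5}}

```text
t: 13.05
eef_pos: [0.4343, -0.2333, 0.1346]
orientation: [0.001, -0.068, 0.998, -0.0]
force: [0.0, 0.4, -0.3]
width: 0.0641
grip_force: 0.0
```

Emit:
{"op": "drive_tool", "data": {"travel": [[0, 0.08, 0], [0, 0.16, 0], [0, 0.183, 0], [0, 0.183, 0], [0, 0.183, 0]], "angular": [[0, 0, 0], [0, 0, 0], [0, 0, 0], [0, 0, 0], [0, 0, 0]]}}

```text
t: 13.55
eef_pos: [0.4339, -0.1429, 0.1339]
orientation: [0.0, -0.069, 0.998, -0.0]
force: [-0.2, -0.0, -0.0]
width: 0.0643
grip_force: 0.0
```

```bash
python3 st.py; python3 - <<'E'
from h import *
P,D=read_camera("top"); uv,w=cloud("top",D)
p=sel(w,(.427,-.359),.05,.065,.1);print(rect(p),np.median(p[:,2]))
E
```

```text
t 13.55 pos [ 433.9 -142.9  133.9] phi 98.0 tz -1.0 w 64.3 g 0.0 F [-0.2 -0.  -0. ] q [ 0.03  0.13 -0.31  0.   -1.14 -1.46]
(array([ 427.8, -359.7,   61.3,   29.4,    7.6]), 359) 0.08058278612672745
```

Emit:
{"op": "drive_tool", "data": {"travel": [[0.001, 0, -0.05], [0.001, 0, -0.12], [0.001, 0, -0.186], [0.001, 0, -0.186], [0.001, 0, -0.186]], "angular": [[0, 0, 0], [0, 0, 0], [0, 0, 0], [0, 0, 0], [0, 0, 0]]}}

```text
t: 14.1
eef_pos: [0.4344, -0.1436, 0.0412]
orientation: [-0.001, -0.069, 0.998, -0.0]
force: [0.8, -0.1, 0.1]
width: 0.0644
grip_force: 0.0
```

Emit:
{"op": "drive_tool", "data": {"travel": [[0, 0, 0], [0, 0, 0], [0, 0, 0], [0, 0, 0], [0, 0, 0], [0, 0, 0]], "angular": [[0, 0, 0], [0, 0, 0], [0, 0, 0], [0, 0, 0], [0, 0, 0], [0, 0, 0]], "jaw": -1, "newtons": 35}}

```text
t: 14.7
eef_pos: [0.4359, -0.143, 0.0428]
orientation: [0.002, -0.07, 0.998, -0.001]
force: [-0.8, -1.1, 6.1]
width: 0.0404
grip_force: 35.4
```

```bash
python3 st.py
```

```text
t 14.7 pos [ 435.9 -143.    42.8] phi 98.0 tz -1.0 w 40.4 g 35.4 F [-0.8 -1.1  6.1] q [ 0.03  0.23 -0.45  0.   -0.89 -1.46]
```

Emit:
{"op": "drive_tool", "data": {"travel": [[0, 0, 0.03], [0, 0, 0.1], [0, 0, 0.18], [0.06, -0.04, 0.2], [0.13, -0.08, 0.2], [0.2, -0.13, 0.2], [0.27, -0.17, 0.2], [0.33, -0.21, 0.2]], "angular": [[0, 0, 0], [0, 0, 0], [0, 0, 0], [0, 0, 0], [0, 0, 0], [0, 0, 0], [0, 0, 0], [0, 0, 0]]}}

```text
t: 15.5
eef_pos: [0.6007, -0.2484, 0.141]
orientation: [0.0, -0.069, 0.998, 0.0]
force: [0.1, 1.4, -1.1]
width: 0.0407
grip_force: 35.8
```

Emit:
{"op": "drive_tool", "data": {"travel": [[0.012, -0.009, 0], [0.012, -0.009, 0], [0.012, -0.009, 0], [0.012, -0.009, 0]], "angular": [[0, 0, 0], [0, 0, 0], [0, 0, 0], [0, 0, 0]]}}

```text
t: 15.9
eef_pos: [0.6047, -0.2514, 0.1416]
orientation: [0.0, -0.069, 0.998, 0.0]
force: [-0.4, -0.9, -1.9]
width: 0.0408
grip_force: 35.9
```

```bash
python3 st.py
```

```text
t 15.9 pos [ 604.7 -251.4  141.6] phi 98.0 tz -1.0 w 40.8 g 35.9 F [-0.4 -0.9 -1.9] q [-0.16  0.5   0.24 -0.   -1.31 -1.28]
```

Emit:
{"op": "drive_tool", "data": {"travel": [[0.001, -0.001, -0.05], [0.001, -0.001, -0.11], [0.001, -0.001, -0.145], [0.001, -0.001, -0.16], [0.001, -0.001, -0.165], [0.001, -0.001, -0.167], [0.001, -0.001, -0.167]], "angular": [[0, 0, 0], [0, 0, 0], [0, 0, 0], [0, 0, 0], [0, 0, 0], [0, 0, 0], [0, 0, 0]]}}

```text
t: 16.6
eef_pos: [0.6065, -0.2527, 0.0587]
orientation: [0.001, -0.069, 0.998, -0.0]
force: [0.3, 0.1, -1.4]
width: 0.0407
grip_force: 35.9
```

Emit:
{"op": "drive_tool", "data": {"travel": [[0, 0, -0.002], [0, 0, -0.003]], "angular": [[0, 0, 0], [0, 0, 0]]}}

```text
t: 16.8
eef_pos: [0.6062, -0.2527, 0.0569]
orientation: [0.001, -0.069, 0.998, -0.0]
force: [-0.2, 1.3, 3.8]
width: 0.041
grip_force: 36.4
```

Emit:
{"op": "drive_tool", "data": {"travel": [[0, 0, 0], [0, 0, 0], [0, 0, 0], [0, 0, 0.03], [0, 0, 0.1], [-0.06, 0.04, 0.16], [-0.14, 0.09, 0.16], [-0.21, 0.13, 0.16]], "angular": [[0, 0, 0], [0, 0, 0], [0, 0, 0], [0, 0, 0], [0, 0, 0], [0, 0, -0.2], [0, 0, -0.4], [0, 0, -0.51]], "jaw": 0.5, "newtons": 35}}

```text
t: 17.6
eef_pos: [0.4999, -0.1868, 0.1367]
orientation: [0.001, 0.066, 0.998, 0.0]
force: [0.3, 0.5, 0.1]
width: 0.0641
grip_force: 0.0
```

Emit:
{"op": "drive_tool", "data": {"travel": [[-0.06, 0.04, 0], [-0.12, 0.08, 0], [-0.12, 0.08, 0], [-0.12, 0.08, 0]], "angular": [[0, 0, 0], [0, 0, 0], [0, 0, 0], [0, 0, 0]]}}

```text
t: 18.0
eef_pos: [0.4408, -0.1474, 0.1365]
orientation: [0.001, 0.064, 0.998, -0.0]
force: [1.5, -0.4, 0.3]
width: 0.0644
grip_force: 0.0
```

```bash
python3 st.py; python3 - <<'E'
from h import *
P,D=read_camera("top"); uv,w=cloud("top",D)
p=sel(w,(.605,-.252),.05,.065,.1);print("tank",rect(p),np.median(p[:,2]) if len(p) else 0)
P,D=read_camera("scene"); uv,w=cloud("scene",D)
p=sel(w,(.432,-.143),.08,.027,.042);print("timber",rect(p))
p=sel(w,(.605,-.252),.05,.065,.1);print("tank",rect(p),np.median(p[:,2]))
E
```

```text
t 18.0 pos [ 440.8 -147.4  136.5] phi 82.7 tz -1.0 w 64.4 g 0.0 F [ 1.5 -0.4  0.3] q [ 0.02  0.14 -0.28  0.   -1.14 -1.71]
tank (array([ 618.1, -250.9,   38.3,   11.8,  -79.8]), 59) 0.08107974362858071
timber (array([ 433.7, -142.9,  120.2,   44. ,   -7.3]), 529)
tank (array([ 606.9, -253.4,   42.8,   42.4,   32.4]), 346) 0.07971871113172699
```

Emit:
{"op": "drive_tool", "data": {"travel": [[-0.017, 0.009, -0.02], [-0.017, 0.009, -0.09], [-0.017, 0.009, -0.17], [-0.017, 0.009, -0.23], [-0.017, 0.009, -0.256], [-0.017, 0.009, -0.256], [-0.017, 0.009, -0.256]], "angular": [[0, 0, 0], [0, 0, 0], [0, 0, 0], [0, 0, 0], [0, 0, 0], [0, 0, 0], [0, 0, 0]]}}

```text
t: 18.8
eef_pos: [0.4332, -0.1435, 0.008]
orientation: [0.0, 0.064, 0.998, -0.0]
force: [0.7, -0.3, -0.3]
width: 0.0645
grip_force: 0.0
```

Emit:
{"op": "drive_tool", "data": {"travel": [[0, 0, 0], [0, 0, 0], [0, 0, 0], [0, 0, 0], [0, 0, 0], [0, 0, 0]], "angular": [[0, 0, 0], [0, 0, 0], [0, 0, 0], [0, 0, 0], [0, 0, 0], [0, 0, 0]], "jaw": -1}}

```text
t: 19.4
eef_pos: [0.4335, -0.1432, 0.009]
orientation: [0.001, 0.064, 0.998, -0.0]
force: [0.1, 0.1, 6.5]
width: 0.0431
grip_force: 37.2
```

```bash
python3 st.py
```

```text
t 19.4 pos [ 433.5 -143.2    9. ] phi 82.7 tz -1.0 w 43.1 g 37.2 F [0.1 0.1 6.5] q [ 0.03  0.27 -0.5   0.   -0.8  -1.73]
```

Emit:
{"op": "drive_tool", "data": {"travel": [[0, 0, 0.03], [0, 0, 0.1], [0, 0, 0.18], [0, 0, 0.26], [0.03, 0.07, 0.28], [0.05, 0.14, 0.28], [0.08, 0.22, 0.28], [0.11, 0.3, 0.28]], "angular": [[0, 0, 0], [0, 0, 0], [0, 0, 0], [0, 0, 0], [0, 0, 0.1], [0, 0, 0.2], [0, 0, 0.333], [0, 0, 0.333]]}}

```text
t: 20.2
eef_pos: [0.487, 0.0084, 0.1479]
orientation: [-0.0, -0.024, 1.0, 0.0]
force: [0.9, 0.0, -1.1]
width: 0.0433
grip_force: 36.3
```

Emit:
{"op": "drive_tool", "data": {"travel": [[0.03, 0.08, 0], [0.06, 0.16, 0], [0.09, 0.24, 0], [0.12, 0.33, 0], [0.15, 0.41, 0], [0.186, 0.505, 0], [0.186, 0.517, 0], [0.186, 0.517, 0]], "angular": [[0, 0, 0], [0, 0, 0], [0, 0, 0], [0, 0, 0], [0, 0, 0], [0, 0, 0], [0, 0, 0], [0, 0, 0]]}}

```text
t: 21.0
eef_pos: [0.5796, 0.2666, 0.1463]
orientation: [-0.001, -0.024, 1.0, -0.0]
force: [-0.3, -0.3, -1.4]
width: 0.0436
grip_force: 36.4
```

```bash
python3 st.py
```

```text
t 21.0 pos [579.6 266.6 146.3] phi 92.7 tz -1.0 w 43.6 g 36.4 F [-0.3 -0.3 -1.4] q [ 0.68  0.46  0.2  -0.   -1.31 -2.2 ]
```

Emit:
{"op": "drive_tool", "data": {"travel": [[0.005, -0.002, -0.05], [0.005, -0.002, -0.11], [0.005, -0.002, -0.15], [0.005, -0.002, -0.168], [0.005, -0.002, -0.174], [0.005, -0.002, -0.176], [0.005, -0.002, -0.176]], "angular": [[0, 0, 0], [0, 0, 0], [0, 0, 0], [0, 0, 0], [0, 0, 0], [0, 0, 0], [0, 0, 0]]}}

```text
t: 21.7
eef_pos: [0.5834, 0.2646, 0.0612]
orientation: [0.001, -0.023, 1.0, 0.001]
force: [0.3, 0.2, -0.3]
width: 0.0436
grip_force: 36.3
```

Emit:
{"op": "drive_tool", "data": {"travel": [[0, 0, -0.002], [0, 0, -0.003]], "angular": [[0, 0, 0], [0, 0, 0]]}}

```text
t: 21.9
eef_pos: [0.5831, 0.2647, 0.059]
orientation: [0.001, -0.023, 1.0, 0.0]
force: [-0.2, 0.7, -1.3]
width: 0.0435
grip_force: 36.3
```

Emit:
{"op": "drive_tool", "data": {"travel": [[0, 0, -0.002], [0, 0, -0.003], [0, 0, -0.003]], "angular": [[0, 0, 0], [0, 0, 0], [0, 0, 0]]}}

```text
t: 22.2
eef_pos: [0.5828, 0.2645, 0.0571]
orientation: [0.0, -0.023, 1.0, 0.0]
force: [-0.9, -0.4, 1.4]
width: 0.0436
grip_force: 36.6
```

Emit:
{"op": "drive_tool", "data": {"travel": [[0, 0, 0], [0, 0, 0], [0, 0, 0], [0, 0, 0.03], [0, 0, 0.11], [-0.05, -0.06, 0.16], [-0.11, -0.14, 0.16], [-0.17, -0.21, 0.16]], "angular": [[0, 0, 0], [0, 0, 0], [0, 0, 0], [0, 0, 0], [0, 0, 0], [0, 0, 0], [0, 0, -0.2], [0, 0, -0.303]], "jaw": 1}}

```text
t: 23.0
eef_pos: [0.4972, 0.1584, 0.1376]
orientation: [0.001, 0.058, 0.998, 0.001]
force: [-0.3, 0.2, 0.5]
width: 0.0856
grip_force: 0.0
```

Emit:
{"op": "drive_tool", "data": {"travel": [[-0.06, -0.075, 0], [-0.06, -0.075, 0], [-0.06, -0.075, 0], [-0.06, -0.075, 0]], "angular": [[0, 0, 0], [0, 0, 0], [0, 0, 0], [0, 0, 0]]}}

```text
t: 23.4
eef_pos: [0.4686, 0.1224, 0.1372]
orientation: [0.001, 0.056, 0.998, 0.0]
force: [-0.9, 1.0, -0.1]
width: 0.0855
grip_force: 0.0
```

```bash
python3 st.py; python3 - <<'E'
from h import *
for n in("top","scene"):
    P,D=read_camera(n); uv,w=cloud(n,D)
    p=sel(w,(.4687,.12),.06,.025,.045);print("crate",rect(p))
    p=sel(w,(.5815,.2655),.09,.07,.1);print("timber",rect(p),np.median(p[:,2]))
E
```

```text
t 23.4 pos [468.6 122.4 137.2] phi 83.5 tz -1.0 w 85.5 g 0.0 F [-0.9  1.  -0.1] q [ 0.58  0.18 -0.24  0.   -1.15 -2.26]
crate (array([460.9, 122.5,  59.3,  48.7,  89. ]), 273)
timber (array([0., 0., 0., 0., 0.]), 0) nan
crate (array([471.5, 122. ,  64.7,  60.9,  -7.9]), 394)
timber (array([582.7, 264.6, 121.8,  48.7,   3.7]), 720) 0.07953806148828065
  return _methods._mean(a, axis=axis, dtype=dtype,
  ret = ret.dtype.type(ret / rcount)
```

Emit:
{"op": "drive_tool", "data": {"travel": [[0, -0.003, -0.06], [0, -0.003, -0.14], [0, -0.003, -0.21], [0, -0.003, -0.25], [0, -0.003, -0.27], [0, -0.003, -0.27], [0, -0.003, -0.27]], "angular": [[0, 0, 0], [0, 0, 0], [0, 0, 0], [0, 0, 0], [0, 0, 0], [0, 0, 0], [0, 0, 0]]}}

```text
t: 24.2
eef_pos: [0.4688, 0.121, 0.0026]
orientation: [0.001, 0.056, 0.998, 0.0]
force: [-0.2, 0.2, 0.0]
width: 0.0853
grip_force: 0.0
```

Emit:
{"op": "drive_tool", "data": {"travel": [[0, 0, 0], [0, 0, 0], [0, 0, 0], [0, 0, 0], [0, 0, 0], [0, 0, 0]], "angular": [[0, 0, 0], [0, 0, 0], [0, 0, 0], [0, 0, 0], [0, 0, 0], [0, 0, 0]], "jaw": -1}}

```text
t: 24.8
eef_pos: [0.4688, 0.121, 0.0031]
orientation: [0.001, 0.056, 0.998, 0.001]
force: [-2.1, 0.4, 5.9]
width: 0.0593
grip_force: 38.7
```

```bash
python3 st.py
```

```text
t 24.8 pos [468.8 121.    3.1] phi 83.6 tz -1.0 w 59.3 g 38.7 F [-2.1  0.4  5.9] q [ 0.58  0.33 -0.43  0.   -0.81 -2.26]
```

Emit:
{"op": "drive_tool", "data": {"travel": [[0, 0, 0.03], [0, 0, 0.1], [0, 0, 0.18], [0, 0, 0.26], [0.06, -0.05, 0.26], [0.12, -0.1, 0.26], [0.19, -0.15, 0.26], [0.26, -0.2, 0.26]], "angular": [[0, 0, 0], [0, 0, 0], [0, 0, 0], [0, 0, 0], [0, 0, 0.2], [0, 0, 0.4], [0, 0, 0.6], [0, 0, 0.783]]}}

```text
t: 25.6
eef_pos: [0.5987, 0.0194, 0.132]
orientation: [0.0, -0.15, 0.989, 0.0]
force: [-0.3, 0.5, -0.2]
width: 0.0599
grip_force: 38.1
```

Emit:
{"op": "drive_tool", "data": {"travel": [[0.06, -0.045, 0], [0.09, -0.065, 0], [0.09, -0.065, 0], [0.09, -0.065, 0], [0.09, -0.065, 0]], "angular": [[0, 0, 0], [0, 0, 0], [0, 0, 0], [0, 0, 0], [0, 0, 0]]}}

```text
t: 26.1
eef_pos: [0.6421, -0.0116, 0.1319]
orientation: [-0.0, -0.148, 0.989, 0.0]
force: [-0.1, -0.1, -0.2]
width: 0.0593
grip_force: 38.1
```

```bash
python3 st.py
```

```text
t 26.1 pos [642.1 -11.6 131.9] phi 107.0 tz -1.0 w 59.3 g 38.1 F [-0.1 -0.1 -0.2] q [ 0.22  0.48  0.18 -0.   -1.28 -1.5 ]
```

Emit:
{"op": "drive_tool", "data": {"travel": [[0.003, 0, -0.05], [0.003, 0, -0.1], [0.003, 0, -0.14], [0.003, 0, -0.155], [0.003, 0, -0.159], [0.003, 0, -0.16], [0.003, 0, -0.16]], "angular": [[0, 0, 0], [0, 0, 0], [0, 0, 0], [0, 0, 0], [0, 0, 0], [0, 0, 0], [0, 0, 0]]}}

```text
t: 26.8
eef_pos: [0.6451, -0.0119, 0.0533]
orientation: [0.001, -0.148, 0.989, -0.0]
force: [-0.1, 0.2, -1.0]
width: 0.0594
grip_force: 38.1
```

Emit:
{"op": "drive_tool", "data": {"travel": [[0, 0, -0.002], [0, 0, -0.004], [0, 0, -0.004]], "angular": [[0, 0, 0], [0, 0, 0], [0, 0, 0]]}}

```text
t: 27.1
eef_pos: [0.6449, -0.012, 0.0512]
orientation: [0.001, -0.148, 0.989, -0.0]
force: [-1.0, 0.7, 5.4]
width: 0.0593
grip_force: 38.7
```

Contact; release, back off, and check everything.

Emit:
{"op": "drive_tool", "data": {"travel": [[0, 0, 0], [0, 0, 0], [0, 0, 0], [0, 0, 0.03], [0, 0, 0.1], [0, 0, 0.2], [0, 0, 0.3], [0, 0, 0.36]], "angular": [[0, 0, 0], [0, 0, 0], [0, 0, 0], [0, 0, 0], [0, 0, 0], [0, 0, 0], [0, 0, 0], [0, 0, 0]], "jaw": 1}}

```text
t: 27.9
eef_pos: [0.6453, -0.0125, 0.2346]
orientation: [0.003, -0.148, 0.989, -0.001]
force: [0.5, 0.0, 0.0]
width: 0.0852
grip_force: 0.0
```

Emit:
{"op": "drive_tool", "data": {"travel": [[-0.1, -0.04, 0], [-0.2, -0.08, 0], [-0.3, -0.12, 0], [-0.4, -0.16, 0], [-0.45, -0.2, 0], [-0.45, -0.2, 0]], "angular": [[0, 0, 0], [0, 0, 0], [0, 0, 0], [0, 0, 0], [0, 0, 0], [0, 0, 0]]}}

```text
t: 28.5
eef_pos: [0.4155, -0.1139, 0.2308]
orientation: [0.001, -0.147, 0.989, -0.0]
force: [0.5, 1.0, 0.3]
width: 0.0855
grip_force: 0.0
```

```bash
python3 st.py; python3 - <<'E'
from h import *
C=dict(timber=(.5815,.2655),crate=(.6438,-.0114),tank=(.6056,-.2524),case=(.4267,-.3588),box=(.430,.344))
for n in("top","scene"):
    P,D=read_camera(n); cv2.imwrite(f"pics/{n}9.png",P); uv,w=cloud(n,D)
    for k,c in C.items():
        p=sel(w,c,.08,.07,.1)
        if len(p)>9: print(n,k,rect(p),np.median(p[:,2]))
E
```

```text
t 28.5 pos [ 415.5 -113.9  230.8] phi 106.9 tz -1.0 w 85.5 g 0.0 F [0.5 1.  0.3] q [ 0.1   0.02 -0.18  0.   -1.38 -1.37]
top timber (array([580.6, 263. , 116.6,  44.3,   3.2]), 831) 0.08049096407360931
top crate (array([645.1, -11.6,  60.8,  59.7,  17. ]), 609) 0.08063881732506
top tank (array([ 619.3, -254.7,   33.6,    9.7,   85.7]), 44) 0.08051249835024421
top case (array([ 427.7, -359.7,   60.8,   30.7,    8.7]), 336) 0.08046649039043999
top box (array([431.4, 343.1,  28. ,  24.4, -88.1]), 129) 0.07701633518403209
scene timber (array([582.9, 264.2, 121.6,  49. ,   3.2]), 727) 0.07949820105316514
scene crate (array([647.2, -12.6,  63.5,  61.7,  16.9]), 666) 0.08010351160632291
scene tank (array([ 607.1, -253.3,   43.6,   41.8,   12. ]), 303) 0.0800446147829885
scene case (array([ 429.8, -359.9,   66.6,   28. ,    8.7]), 239) 0.07996726666633577
scene box (array([433.3, 343.5,  29.6,  28. , -89.1]), 76) 0.07603356890858345
```

View pics/scene9.png

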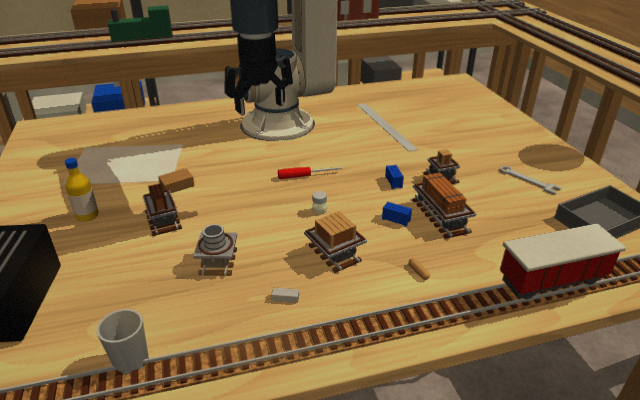

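View pics/top9.png

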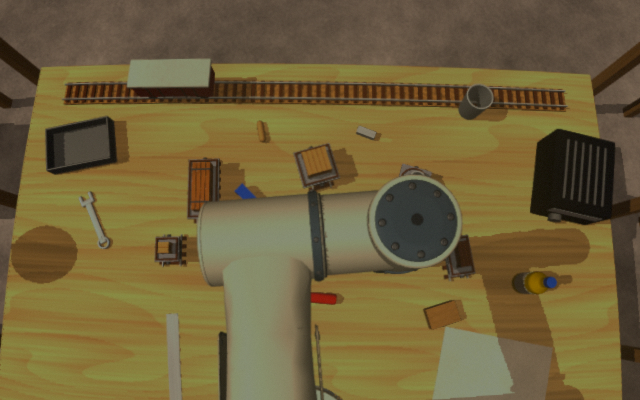

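The scene picture shows all five loads upright on their wagons: case (160,197), tank (213,240), crate (336,232), timber (445,195) and box (444,158). Their measured centres and top heights match the beds to within a few mm, so I'm handing in.

```bash
python3 -c "
from rig import order
print(order.job_done())"
```

```text
the job is handed in; nothing more can be done
None
```

All five loads are upright on their matching wagons, each measured within a few mm of its bed's centre, and I handed the job in at about 28.6 s; the hand-in returned no verdict.

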